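# Latch the stoppered bottle into its cradle

## Task

One of the two brown bottles has its rubber stopper in: push that bottle back, upright on its cradle's plate, until it is fully home in the V-shaped stop, and then swing the same cradle's hinged hold bar down in front of it until the bar lies fully in its forked catch. The other bottle has no stopper yet: leave it where it stands and its bar raised, and do not disturb anything else on the bench.

Things in the scene. Friction and masses are not known exactly. Their poses are not given: they have to be found in the camera images.
- stoppered_bottle: brown glass bottle with a wide rubber stopper pressed into its neck; loose, about 0.2 kg. Body 64 mm across and 50 mm tall, shoulder to 62 mm, stopper 38 mm across from 69 to 82 mm above its underside. Origin: centre of its underside. It stands on one of the two cradles' base plates, short of the V stop
- open_bottle: the same brown glass bottle but without stopper: bare open neck 30 to 34 mm across, 76 mm tall in all. Origin: centre of its underside. It stands on the other cradle
- left_cradle: the left (+y side) metal bottle cradle, fixed. Base plate 150 (x) x 260 (y) x 12 mm; origin: centre of its underside; x points away from the robot into the V stop, z up. V stop: two upright walls 4 mm thick, 75 mm long, at 45 degrees to x, mouth to -x, from x=17 (ends, y=+-53) to x=70 mm (apex), up to z=60 mm. The hold bar turns in the upright plane x=-18 mm
- left_catch (a point): middle of the left cradle's forked catch, at the height of the closed bar's axis (50 mm above the bench), 165 mm from the hinge towards -y. Two prongs rise 18 mm above this point, 18 mm apart inside, 28 mm over all in x, 12 mm wide in y
- left_home (a point): where the centre of a bottle's underside lies when the bottle is home, touching both walls of the left cradle's V stop (25 mm ahead of the cradle's origin in x, on the plate's top)
- left_hinge (a point): axis of the left hold bar's hinge, at the +y end of the cradle, 50 mm above the bench; the axis runs along the cradle's x
- left_tab (a point): centre of the upper face of the flat thumb tab (30 mm wide, 42 mm along the bar, 8 mm thick) at the free end of the left hold bar, 206 mm from the hinge axis (the bar ends at 227 mm; rod 10 mm thick); it moves with the bar
- left_bar (a joint): angle of the left hold bar: 0 = lying level in its catch, across the front of a bottle that is home (6 mm clear of it) and blocked by one that is not; grows as the free end rises; 1.57 = upright, its stop. The hinge is stiff: the bar stays where it is left (about 2 N at the tab moves it)
- right_cradle: the right (-y side) metal bottle cradle, fixed. Base plate 150 (x) x 260 (y) x 12 mm; origin: centre of its underside; x points away from the robot into the V stop, z up. V stop: two upright walls 4 mm thick, 75 mm long, at 45 degrees to x, mouth to -x, from x=17 (ends, y=+-53) to x=70 mm (apex), up to z=60 mm. The hold bar turns in the upright plane x=-18 mm
- right_catch (a point): middle of the right cradle's forked catch, at the height of the closed bar's axis (50 mm above the bench), 165 mm from the hinge towards +y. Two prongs rise 18 mm above this point, 18 mm apart inside, 28 mm over all in x, 12 mm wide in y
- right_home (a point): where the centre of a bottle's underside lies when the bottle is home, touching both walls of the right cradle's V stop (25 mm ahead of the cradle's origin in x, on the plate's top)
- right_hinge (a point): axis of the right hold bar's hinge, at the -y end of the cradle, 50 mm above the bench; the axis runs along the cradle's x
- right_tab (a point): centre of the upper face of the flat thumb tab (30 mm wide, 42 mm along the bar, 8 mm thick) at the free end of the right hold bar, 206 mm from the hinge axis (the bar ends at 227 mm; rod 10 mm thick); it moves with the bar
- right_bar (a joint): angle of the right hold bar: 0 = lying level in its catch, across the front of a bottle that is home (6 mm clear of it) and blocked by one that is not; grows as the free end rises; 1.57 = upright, its stop. The hinge is stiff: the bar stays where it is left (about 2 N at the tab moves it)
- burner: laboratory gas burner, steel and brass, loose: round foot 90 mm across, 150 mm tall. Origin: centre of its underside
- beaker: empty glass beaker, loose, 56 mm across, 70 mm tall. Origin: centre of its underside
- vial: small capped glass bottle, loose, 36 mm across, 60 mm tall, standing between the cradles. Origin: centre of its underside
- reagent_jar: white plastic jar, loose, 80 mm across, 120 mm tall. Origin: centre of its underside
- tall_bottle: green glass bottle, loose, 70 mm across, 170 mm tall. Origin: centre of its underside
- slide_box: cardboard box, loose, 100 x 150 x 50 mm. Origin: centre of its underside
- spatula: spatula 160 mm long lying loose on the bench along its x axis. Origin: its underside
There are look-alikes about, which are no part of the job. Leave any pink look-alike of the stoppered_bottle alone.

How it is judged:
By the outcome, as a careful person would: the job done as asked, in the order asked, and still so for the second after the job is handed in, with the robot touching nothing.
It also fails if it takes over 45 s, if anything falls off the work surface, if the arm or the gripper's body presses on something with over 40 N, if the wrist force passes 120 N, or if a joint passes its speed limit or range.

## Robot

A 7-joint arm with a two-finger parallel gripper is mounted at the origin on the work surface. World frame = base frame: x ahead of the robot, y to its left, z up, the work surface at z = 0. Lengths are in m, angles in rad, forces in N, time in s.
With the tool pointing down it reaches from about 0.4 to 0.875 m from the base axis. Payload 19.3 kg.
Tool frame: the origin (TCP) lies on the centre line of the jaws, within the pads' length; the fingertips stand 14 mm ahead of it and the grasp point (between the pads) lies 5 mm behind it; x points along the fingers, y is the direction in which the jaws open and shut, and the axes are right-handed (so a half turn about x gives the same grasp; the last joint's range is limited). The gripper opens to 85 mm and grips with 20 to 120 N. Pads are 22 mm wide; open, the fingers measure 114 mm over their backs; the gripper's body (76 mm by 85 mm) begins 54 mm behind the grasp point. The pads swing forward as they close: fully open they stand 13 mm farther back than shut.
Start: joints at [1.225, 0.521, -0.036, 1.599, 0.021, 1.021, -0.113], TCP at [0.17, -0.601, 0.245] pointing down, gripper open.
Joint ranges: [-2.91, 2.91], [-0.3, 2.13], [-1.5, 1.42], [0.17, 2.43], [-1.26, 4.41], [0.16, 1.93], [-2.52, 2.52]. Speed limits (rad/s): [1.89, 1.89, 2.39, 2.39, 3.01, 3.01, 3.01].

## Interface

Orientations are given as [roll, pitch, yaw] about the fixed x, y, z axes, in that order (R = Rz(yaw) Ry(pitch) Rx(roll)).
In Python, from workcell import monitor, optics, bot gives the robot as it stands.
- The arm moves only by the tool arm_command, never from a script. Its arguments are lists of equal length, an entry for each row: "delta_pos": the shift along the tool's x, y, z as a fraction of full scale, a list of three; "rotation": the turn, a rotation vector about the tool's x, y, z as a fraction of full scale, a list of three. In form: {"delta_pos": [[dx, dy, dz], ...], "rotation": [[wx, wy, wz], ...]}. A call has 1 to 10 rows; each row shifts and turns the pose as measured when the row begins, along the tool's axes as they then stand; what a row does not reach is not made up. Full scale, the value 1, is 30 mm for a shift and 6 degrees for a turn. A row lasts 1/10 s, in which the tool goes at most 50 mm and 8.59 degrees, less where a joint would pass 70% of its speed; a pose out of reach is approached as far as the arm can. A call with a number of a shift or a turn outside -1 to 1 is refused whole. A call with a gripper value outside its range is refused whole. "gripper" is the closure, from -1 (fully open) to 1 (shut), so that 0 is half open, set as the call begins (left out, the last holds). The fingers move at their own pace and stop on an object; "grip_force" is the grip in N (left out, the last holds). Time passes only in rows, so rows that do not move let the fingers close. It gives the time, the measured TCP pose, the force and the opening at its end, in the units of the state.
- monitor.observe(): the state, without advancing time (a new reading comes with each control period).
- optics.grab_frame(name): name is "scene" or "side" or "wrist"; returns the picture (400x640x3 uint8, red, green, blue); there is no depth.
- optics.camera_params(name): a dict with "fx", "fy", "cx", "cy" (pixels), "origin" and "rotation" of the camera in the world. Camera axes: x right, y down, z forward; pixel columns grow to the right and rows downward; lengths in m; the calibration is good to about 2 mm. A picture is of the moment at which its call begins: read the wrist's pose just before it. camera_params takes no time and is no camera call; for the wrist camera it gives the pose at the moment of the call.
- bot.job_done(): hands the job in, once; it reports no verdict.
The state is a dict: "clock": time; "qpos": joint angles; "qd": joint speeds; "joint_efforts": joint torques, N m; "position": TCP position; "tool_rot": TCP orientation; "force": force on the tool from outside, world axes, zero at the start; "moment": the same for the moment, N m; "grip_width": finger opening in m.
Only numpy, scipy, OpenCV 4.12 (cv2) and the standard library are available. Lean on these libraries where they do the work, as an engineer would, in place of code of your own. Each camera call takes 0.05 s, during which the arm holds its last target. There are 200 camera calls.

## Working session

There is one attempt and no reset: what is moved stays moved. The work goes in short steps, Python scripts to look and compute and a tool call to move; the robot and the scene stay as the last step left them, time stands still between calls to the robot, and variables do not carry over. Pictures are saved under pics/ and viewed, about 8 in all and at most 12, crops included, and the job is handed in when it is done.

Besides the shell and the picture viewer there is one more tool, called after "Emit:" as name(argument=value, ...) on one line, values as JSON. arm_command: Moves the arm, as the interface text tells. Its arguments: {"type":"object","properties":{"delta_pos":{"type":"array","items":{"type":"array","items":{"type":"number"}}},"rotation":{"type":"array","items":{"type":"array","items":{"type":"number"}}},"gripper":{"type":"number"},"grip_force":{"type":"number"}},"required":["delta_pos","rotation"]}

```bash
mkdir -p pics; python3 - <<'E'
from workcell import monitor, optics, bot
import cv2
s=monitor.observe(); print(s)
for n in ["scene","side"]:
    im=optics.grab_frame(n); cv2.imwrite(f"pics/{n}0.png",im[...,::-1]); p=optics.camera_params(n); print(n,p)
E
```

```text
{'clock': 0.0, 'qpos': array([ 1.22481646,  0.52202963, -0.03632922,  1.59997534,  0.021204  ,
        1.02109811, -0.11277964]), 'qd': array([-0.00043319, -0.00025977, -0.00090803,  0.00054672, -0.00217596,
        0.0008911 , -0.0014927 ]), 'joint_efforts': array([-1.62222937e-04, -9.27125287e+01,  1.97964147e+00, -3.69936812e+01,
        1.78117049e-02,  8.09679885e-03, -3.70414909e-05]), 'position': array([ 0.17006866, -0.60109636,  0.24472767]), 'tool_rot': array([-1.49783221,  1.56967103,  1.91955377]), 'force': array([0.23534119, 0.17172748, 0.39818432]), 'moment': array([0.00431995, 0.03144399, 0.01083608]), 'grip_width': 0.08561374813848055}
scene {'fx': 393.7862609141709, 'fy': 393.7862609141709, 'cx': 326.53424957929485, 'cy': 202.36989298229733, 'origin': array([1.26742068, 0.66150381, 0.73685161]), 'rotation': array([-2.15494704e+00,  1.97356365e-03,  2.31624256e+00])}
side {'fx': 370.8696021857617, 'fy': 370.8696021857617, 'cx': 320.0823173526222, 'cy': 198.3785510995358, 'origin': array([0.36067827, 0.83763504, 0.83596365]), 'rotation': array([-2.30218013, -0.00716444, -2.90587024])}
```

View pics/scene0.png

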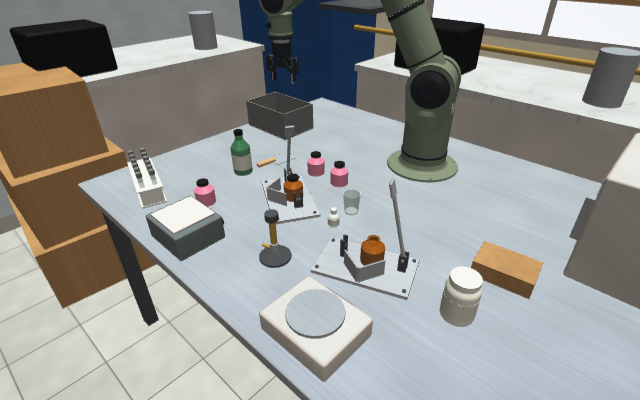

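View pics/side0.png

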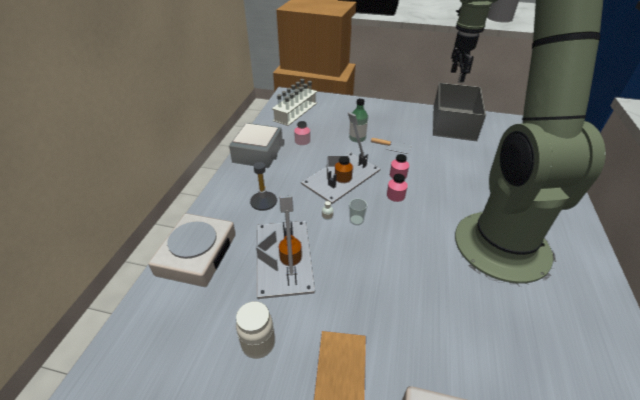

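Both overviews show two brown bottles. The one at scene (293,187) / side (344,168), on the right cradle, has a dark top and so looks stoppered. The one at scene (372,250) / side (290,248), on the left cradle, shows an open neck. The pink look-alikes at scene (316,163), (340,173) and (205,193) are not part of the job. I'll confirm with an enlarged crop.

```bash
python3 - <<'E'
import cv2,numpy as np
a=cv2.imread("pics/scene0.png")[120:225,255:335]; b=cv2.imread("pics/side0.png")[105:205,295:385]
f=lambda i,k:cv2.resize(i,None,fx=k,fy=k,interpolation=cv2.INTER_CUBIC)
a=f(a,5)[:500];b=f(b,4.4444);b=cv2.resize(b,(400,444))
c=np.zeros((525,800,3),np.uint8);c[:500,:400]=a;c[:444,400:]=b
cv2.imwrite("pics/crop1.png",c)
E
```

```text
(no output)
```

View pics/crop1.png

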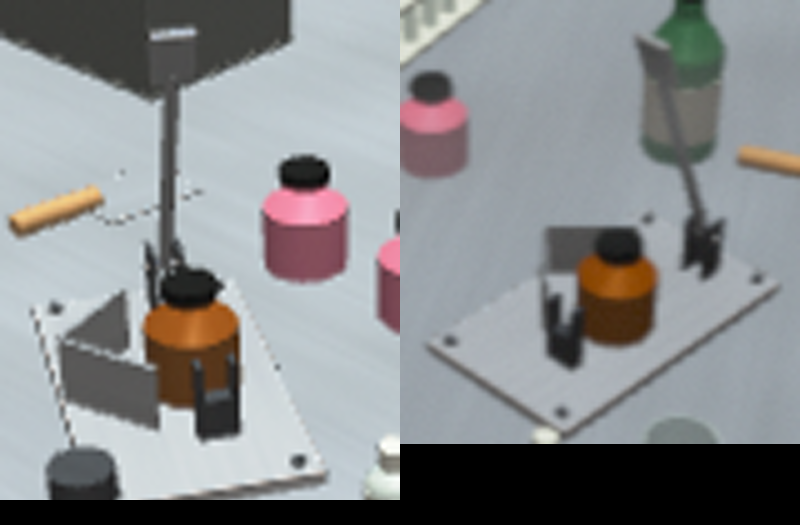

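The crop confirms it: the right cradle's brown bottle has the wide black stopper at scene (293,177), and it stands short of the V. Next I'll locate the cradle by its four plate screws, and also the bottle and the bar tab.

```bash
cat > h.py <<'E'
import cv2,numpy as np
from scipy.spatial.transform import Rotation as R
from workcell import monitor,optics,bot
def ray(p,uv):
    d=np.array([(uv[0]-p['cx'])/p['fx'],(uv[1]-p['cy'])/p['fy'],1.]); return np.array(p['origin']),R.from_euler('xyz',p['rotation']).apply(d)
def onz(p,uv,z):
    o,d=ray(p,uv); return o+d*(z-o[2])/d[2]
def tri(p1,u1,p2,u2):
    o,d=ray(p1,u1);q,e=ray(p2,u2); s=np.linalg.lstsq(np.c_[d,-e],q-o,rcond=None)[0]
    a=o+s[0]*d;b=q+s[1]*e; return (a+b)/2,np.linalg.norm(a-b)
def proj(p,X):
    c=R.from_euler('xyz',p['rotation']).inv().apply(np.array(X)-p['origin']); return c[0]/c[2]*p['fx']+p['cx'],c[1]/c[2]*p['fy']+p['cy']
E
python3 - <<'E'
from h import *
np.set_printoptions(precision=4,suppress=True)
A,B=optics.camera_params("scene"),optics.camera_params("side")
sc=lambda u,v:(255+(u-2)/5,120+(v-2)/5); sd=lambda u,v:(295+(u-400-1.7)/4.444,105+(v-1.7)/4.444)
bs=[onz(B,sd(*q),.012) for q in[(451,341),(561,411),(757,279),(648,217)]]
for b in bs:print('bolt',b)
print('centre',np.mean(bs,0)); e=bs[0]+bs[3]-bs[1]-bs[2]; f=bs[2]+bs[3]-bs[0]-bs[1]
print('x yaw',np.degrees(np.arctan2(e[1],e[0])),'-y yaw',np.degrees(np.arctan2(f[1],f[0])))
print('scene bolts',onz(A,sc(56,308),.012),onz(A,sc(299,461),.012))
print('stopper',onz(A,sc(190,288),.0875),onz(B,sd(620,247),.0875),tri(A,sc(190,288),B,sd(620,247)))
print('tab',tri(A,sc(173,58),B,sd(657,62)),'tabend mid',tri(A,sc(173,33),B,sd(656,40)))
for n,p in(("scene",A),("side",B)):
    im=cv2.imread(f"pics/{n}0.png");h=cv2.cvtColor(im,cv2.COLOR_BGR2HSV)
    m=cv2.inRange(h,(3,150,40),(20,255,255)); k,l,st,c=cv2.connectedComponentsWithStats(m)
    for i in range(1,k):
        if st[i,4]>120: print(n,st[i],c[i],onz(p,c[i],.045))
    for X in ((.17,-.601,.245),): print(proj(p,X))
E
```

```text
bolt [ 0.6378 -0.1316  0.012 ]
bolt [ 0.536  -0.0714  0.012 ]
bolt [ 0.4135 -0.2709  0.012 ]
bolt [ 0.5165 -0.3365  0.012 ]
centre [ 0.526  -0.2026  0.012 ]
x yaw -31.554238310397505 -y yaw -121.07918391552327
scene bolts [ 0.5095 -0.3406  0.012 ] [ 0.5297 -0.0747  0.012 ]
stopper [ 0.5115 -0.191   0.0875] [ 0.5162 -0.1843  0.0875] (array([ 0.516 , -0.1847,  0.0897]), np.float64(0.004066762387736555))
tab (array([ 0.5008, -0.2055,  0.2407]), np.float64(0.004625711323810269)) tabend mid (array([ 0.5024, -0.2027,  0.259 ]), np.float64(0.0037411694172716664))
scene [354  26  40   9 124] [373.8548  29.6129] [-1.9801 -1.7292  0.045 ]
scene [480  45 115  22 453] [537.9779  55.4834] [-1.9655 -0.2303  0.045 ]
scene [284 180  19  21 264] [292.5947 188.6932] [ 0.5153 -0.19    0.045 ]
scene [361 235  24  29 521] [372.0672 249.6084] [0.5861 0.1977 0.045 ]
(np.float64(283.24459226970976), np.float64(82.13393335497634))
side [ 278    6   78   70 2912] [313.7304  41.7981] [ 0.9282 -1.3856  0.045 ]
side [310  73  44  20 306] [332.8399  84.6176] [ 0.694  -0.8396  0.045 ]
side [274  74  27  13 160] [284.35    79.5438] [ 0.939  -0.8358  0.045 ]
side [335 162  17  20 268] [343.1455 171.4776] [ 0.5159 -0.1762  0.045 ]
side [291 235  10  29 200] [295.47  249.215] [0.5779 0.2006 0.045 ]
side [279 236   9  28 171] [283.5848 250.5965] [0.6083 0.2132 0.045 ]
(np.float64(456.57612168407377), np.float64(76.45117133873869))
```

```bash
python3 - <<'E'
from h import *
np.set_printoptions(precision=4,suppress=True)
C=np.array([.5245,-.203,0]);M=R.from_euler('z',-31.3,degrees=True)
loc=lambda X:M.inv().apply(X-C)
for n in("scene","side"):
    p=optics.camera_params(n); im=cv2.imread(f"pics/{n}0.png");h=cv2.cvtColor(im,cv2.COLOR_BGR2HSV)
    m=cv2.inRange(h,(160,70,60),(179,255,255)); k,l,st,c=cv2.connectedComponentsWithStats(m)
    for i in range(1,k):
        if st[i,4]>60:
            X=onz(p,c[i],.033); print(n,c[i],X,loc(X))
A,B=optics.camera_params("scene"),optics.camera_params("side")
X=tri(A,(333.5,216),B,(327.5,210))[0];print('vial',X,loc(X))
X=tri(A,(351.5,202),B,(357.5,212))[0];print('beaker',X,loc(X))
X=tri(A,(241,155),B,(359,122))[0];print('tall',X,loc(X))
X=tri(A,(271,217),B,(259.5,168))[0];print('burner top',X,loc(X))
sc=lambda u,v:(255+(u-2)/5,120+(v-2)/5); sd=lambda u,v:(295+(u-400-1.7)/4.444,105+(v-1.7)/4.444)
print('catch', loc(onz(A,sc(216,375),.06)),loc(onz(B,sd(565,305),.06)))
print('hinge', loc(onz(B,sd(703,240),.05)))
for t in (tri(A,sc(173,58),B,sd(657,62)),tri(A,sc(173,33),B,sd(656,40))): print('tab',loc(t[0]))
s=monitor.observe();T=R.from_euler('xyz',s['tool_rot']);print(T.as_matrix())
for phi in(35,):
  for sg in(1,-1):
    x=M.apply([np.sin(np.radians(phi)),0,-np.cos(np.radians(phi))]);y=M.apply([0,sg,0]);G=R.from_matrix(np.c_[x,y,np.cross(x,y)])
    print(sg,G.as_matrix(),(T.inv()*G).as_rotvec(degrees=True))
E
```

```text
scene [315.5543 166.1304] [ 0.3322 -0.26    0.033 ] [-0.1347 -0.1486  0.033 ]
scene [338.9572 176.5164] [ 0.3319 -0.1431  0.033 ] [-0.1956 -0.0489  0.033 ]
scene [204.9496 194.2908] [ 0.7253 -0.3949  0.033 ] [ 0.2713 -0.0597  0.033 ]
side [301.8544 130.6602] [ 0.7323 -0.4168  0.033 ] [ 0.2886 -0.0747  0.033 ]
side [397.3356 180.6342] [ 0.328  -0.1864  0.033 ] [-0.1765 -0.0879  0.033 ]
vial [0.5292 0.0091 0.0324] [-0.1062  0.1836  0.0324]
beaker [0.4356 0.0021 0.037 ] [-0.1825  0.1291  0.037 ]
tall [ 0.5099 -0.4753  0.072 ] [ 0.129  -0.2403  0.072 ]
burner top [ 0.7524 -0.0122  0.1383] [0.0956 0.2814 0.1383]
catch [-0.0188  0.0709  0.06  ] [-0.0132  0.0681  0.06  ]
hinge [-0.0245 -0.0832  0.05  ]
tab [-0.0189 -0.0144  0.2407]
tab [-0.0191 -0.0112  0.259 ]
[[-0.0004  0.2723 -0.9622]
 [ 0.001  -0.9622 -0.2723]
 [-1.     -0.001   0.0001]]
1 [[ 0.4901  0.5195  0.6999]
 [-0.298   0.8545 -0.4256]
 [-0.8192  0.      0.5736]] [-127.8481  -17.6341   40.3482]
-1 [[ 0.4901 -0.5195 -0.6999]
 [-0.298  -0.8545  0.4256]
 [-0.8192  0.     -0.5736]] [45.5779 33.0115 14.4276]
```

Emit:
arm_command(delta_pos=[[-1, 0, 0], [-1, -0.9, -0.9], [0, -1, -1], [0, -1, -1], [0, -1, -1], [0, -1, -1], [0, -1, -1], [0, -1, -1], [0, -1, -1], [0, -1, -1]], rotation=[[0, 0, 0], [0, 0, 0], [0, 0, 0], [0, 0, 0], [0, 0, 0], [0, 0, 0], [0, 0, 0], [0, 0, 0], [0, 0, 0], [0, 0, 0]], gripper=0, grip_force=40)

```text
clock: 1.1
position: [0.3565, -0.2624, 0.3046]
tool_rot: [-1.074, 1.566, 2.335]
force: [1.9, -0.0, 0.5]
grip_width: 0.0422
```

```bash
cat >> h.py <<'E'
np.set_printoptions(precision=3,suppress=True)
C=np.array([.5245,-.203,0]);M=R.from_euler('z',-31.3,degrees=True)
loc=lambda X:M.inv().apply(np.array(X)-C); wor=lambda L:M.apply(L)+C
def orient(phi,sg=-1,lean=0):
    x=M.apply([np.sin(np.radians(phi)),0,-np.cos(np.radians(phi))]);y=M.apply([0,sg,0]);return R.from_matrix(np.c_[x,y,np.cross(x,y)])
def plan(L,phi=30):
    s=monitor.observe();T=R.from_euler('xyz',s['tool_rot']);G=orient(phi)
    print('t',s['clock'],'loc tcp',loc(s['position']),'F loc',M.inv().apply(s['force']),'w',s['grip_width'],'q',s['qpos'])
    d=wor(L)-s['position'];print('shift now-frame',T.inv().apply(d)/.03,'goal-frame',G.inv().apply(d)/.03,'rot',np.degrees((T.inv()*G).as_rotvec())/6, 'xt loc',M.inv().apply(T.as_matrix()[:,0]))
E
python3 -c "
from h import *
plan([-.097,.007,.15])"
```

```text
t 1.1 loc tcp [-0.113 -0.138  0.305] F loc [1.612 0.964 0.53 ] w 0.04219373853510595 q [ 0.704  0.169 -0.231  1.965  0.043  1.018 -0.85 ]
shift now-frame [ 5.158 -2.918 -3.884] goal-frame [ 4.725 -4.833  2.125] rot [7.582 4.757 2.063] xt loc [-0.005  0.001 -1.   ]
```

Emit:
arm_command(delta_pos=[[0, -0.9, -0.9], [0, -0.9, -0.9], [0, -0.9, -0.6], [0, 0, 0], [0, 0, 0], [0, 0, 0], [0, 0, 0], [0, 0, 0], [0, 0, 0]], rotation=[[0.95, 0.6, 0.26], [0.95, 0.6, 0.26], [0.95, 0.6, 0.26], [0.95, 0.6, 0.26], [0.95, 0.6, 0.26], [0.95, 0.6, 0.26], [0.95, 0.6, 0.26], [0.95, 0.6, 0.26], [0, 0, 0]])

```text
clock: 2.0
position: [0.4168, -0.1598, 0.3067]
tool_rot: [3.135, 1.062, -0.52]
force: [0.0, 0.4, 0.1]
grip_width: 0.0425
```

```bash
python3 -c "
from h import *
plan([-.105,.007,.15])"
```

```text
t 2.0 loc tcp [-0.114 -0.019  0.307] F loc [-0.185  0.313  0.093] w 0.042522541540191 q [ 0.489 -0.048 -0.382  2.311  0.436  0.441 -2.336]
shift now-frame [ 4.724 -0.874  2.246] goal-frame [ 4.68  -0.866  2.339] rot [0.282 0.136 0.123] xt loc [ 0.487  0.013 -0.873]
```

Emit:
arm_command(delta_pos=[[0.9, -0.3, 0.45], [0.9, -0.3, 0.45], [0, 0, 0]], rotation=[[0.28, 0.14, 0.12], [0, 0, 0], [0, 0, 0]])

```text
clock: 2.3
position: [0.4177, -0.1623, 0.282]
tool_rot: [-3.131, 1.064, -0.526]
force: [-0.9, -0.1, -0.1]
grip_width: 0.0426
```

```bash
python3 -c "
from h import *
plan([-.105,.007,.11])
im=optics.grab_frame('wrist');cv2.imwrite('pics/w1.png',im[...,::-1]);p=optics.camera_params('wrist')
import pickle;pickle.dump(p,open('w1.pkl','wb'))
"
```

```text
t 2.3 loc tcp [-0.112 -0.021  0.282] F loc [-0.721 -0.595 -0.055] w 0.0426352398964442 q [ 0.492 -0.    -0.394  2.344  0.565  0.386 -2.493]
shift now-frame [ 5.142 -0.89   2.559] goal-frame [ 5.089 -0.923  2.651] rot [0.062 0.162 0.093] xt loc [ 0.485  0.01  -0.874]
```

View pics/w1.png

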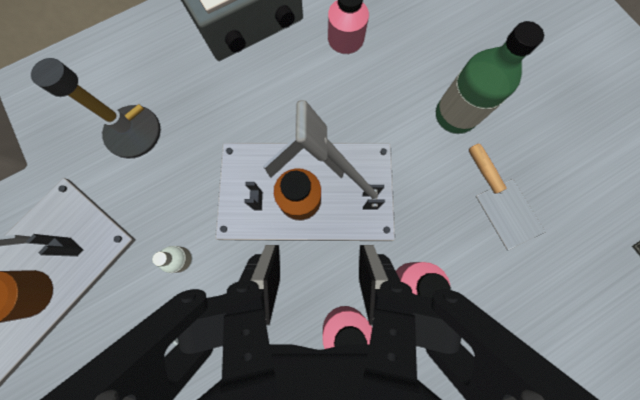

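The wrist view shows the target cradle with plate screws at about (229,151), (383,152), (387,230) and (222,230). The stopper is at (295,186), the catch at (253,195) and the tab at (311,122). Joint 7 is at its limit, so I'll take the equivalent grasp by turning the tool half a turn about its x axis. I'll refine the positions from this view too.

Emit:
arm_command(delta_pos=[[0, 0, 0], [0, 0, 0], [0, 0, 0], [0, 0, 0], [0, 0, 0], [0, 0, 0], [0, 0, 0], [0, 0, 0], [0, 0, 0], [0, 0, 0]], rotation=[[-1, 0, 0], [-1, 0, 0], [-1, 0, 0], [-1, 0, 0], [-1, 0, 0], [-1, 0, 0], [-1, 0, 0], [-1, 0, 0], [-1, 0, 0], [-1, 0, 0]])

```text
clock: 3.35
position: [0.4234, -0.1551, 0.2869]
tool_rot: [2.046, 1.064, -0.505]
force: [-0.3, 0.3, 0.1]
grip_width: 0.043
```

Emit:
arm_command(delta_pos=[[0, 0, 0], [0, 0, 0], [0, 0, 0], [0, 0, 0], [0, 0, 0], [0, 0, 0], [0, 0, 0], [0, 0, 0], [0, 0, 0], [0, 0, 0]], rotation=[[-1, 0, 0], [-1, 0, 0], [-1, 0, 0], [-1, 0, 0], [-1, 0, 0], [-1, 0, 0], [-1, 0, 0], [-1, 0, 0], [-1, 0, 0], [-1, 0, 0]])

```text
clock: 4.35
position: [0.4291, -0.1475, 0.292]
tool_rot: [0.936, 1.064, -0.482]
force: [0.7, 0.0, 0.5]
grip_width: 0.043
```

Emit:
arm_command(delta_pos=[[0, 0, 0], [0, 0, 0], [0, 0, 0], [0, 0, 0], [0, 0, 0], [0, 0, 0], [0, 0, 0], [0, 0, 0], [0, 0, 0], [0, 0, 0]], rotation=[[-1, 0, 0], [-1, 0, 0], [-1, 0, 0], [-1, 0, 0], [-1, 0, 0], [-1, 0, 0], [-1, 0, 0], [-1, 0, 0], [-1, 0, 0], [-1, 0, 0]])

```text
clock: 5.35
position: [0.4346, -0.1395, 0.2971]
tool_rot: [-0.173, 1.064, -0.458]
force: [0.1, -0.4, -0.1]
grip_width: 0.0426
```

```bash
sed -i 's/sg=-1,lean=0/sg=1,lean=0/' h.py; python3 -c "
from h import *
import pickle
p=pickle.load(open('w1.pkl','rb'))
b=[onz(p,q,.012) for q in [(229,151),(383,152),(387,230),(222,230)]]
print(np.array(b),'c',np.mean(b,0)); e=b[0]+b[1]-b[2]-b[3]; print('yaw',np.degrees(np.arctan2(e[1],e[0])),'sizes',np.linalg.norm(b[0]-b[1]),np.linalg.norm(b[1]-b[2]))
print('stopper',loc(onz(p,(295,185),.09)),'catch',loc(onz(p,(253,195),.05)),'bolts loc',loc(np.array(b)))
plan([-.105,.007,.15],22)"
```

```text
[[ 0.639 -0.131  0.012]
 [ 0.517 -0.333  0.012]
 [ 0.414 -0.272  0.012]
 [ 0.536 -0.067  0.012]] c [ 0.526 -0.201  0.012]
yaw -31.213171914460435 sizes 0.23641204410148953 0.11972871436967583
stopper [-0.014  0.011  0.09 ] catch [-0.017  0.071  0.05 ] bolts loc [[ 0.061  0.121  0.012]
 [ 0.061 -0.115  0.012]
 [-0.059 -0.117  0.012]
 [-0.061  0.122  0.012]]
t 5.35 loc tcp [-0.11   0.008  0.297] F loc [ 0.277 -0.291 -0.107] w 0.042572423178404054 q [ 0.439 -0.012 -0.387  2.306  0.48   0.418  0.939]
shift now-frame [ 4.364  0.352 -2.213] goal-frame [ 4.605 -0.02  -1.688] rot [ 2.412  1.199 -0.263] xt loc [ 0.483  0.043 -0.874]
```

Emit:
arm_command(delta_pos=[[0, 0, 0], [0, 0, 0], [0, 0, 0], [0.9, 0, -0.3], [0.9, 0, -0.3], [0.9, 0, -0.3], [0.9, 0, -0.4], [0.9, 0, -0.4], [0, 0, 0]], rotation=[[0.8, 0.4, -0.09], [0.8, 0.4, -0.09], [0.8, 0.4, -0.09], [0, 0, 0], [0, 0, 0], [0, 0, 0], [0, 0, 0], [0, 0, 0], [0, 0, 0]])

```text
clock: 6.25
position: [0.4436, -0.1348, 0.1589]
tool_rot: [-0.016, 1.188, -0.532]
force: [-0.2, -0.0, 0.8]
grip_width: 0.0428
```

```bash
sed -i 's/C=np.array(\[.5245,-.203,0\])/C=np.array([.526,-.2015,0])/' h.py; python3 -c "
from h import *
plan([-.09,.009,.044],22)"
```

```text
t 6.25 loc tcp [-0.105  0.014  0.159] F loc [-0.165 -0.106  0.782] w 0.0428277095895475 q [ 0.185  0.303 -0.163  2.37   1.062  0.26   0.085]
shift now-frame [ 3.737 -0.166 -0.972] goal-frame [ 3.737 -0.174 -0.969] rot [ 0.28  -0.006 -0.051] xt loc [ 0.374  0.005 -0.927]
```

Emit:
arm_command(delta_pos=[[0.5, -0.1, 0], [0.5, 0, 0], [0.5, 0, 0], [0, 0, 0]], rotation=[[0.28, 0, -0.05], [0, 0, 0], [0, 0, 0], [0, 0, 0]])

```text
clock: 6.65
position: [0.462, -0.146, 0.1212]
tool_rot: [-0.014, 1.179, -0.548]
force: [-0.3, 0.7, 1.0]
grip_width: 0.0425
```

```bash
python3 -c "
from h import *
plan([-.075,.009,.048],22)"
```

```text
t 6.65 loc tcp [-0.084  0.014  0.121] F loc [-0.596  0.434  0.963] w 0.04253378127088144 q [ 0.118  0.417 -0.061  2.359  1.502  0.203 -0.362]
shift now-frame [ 2.362 -0.164 -0.671] goal-frame [ 2.367 -0.174 -0.65 ] rot [0.111 0.079 0.008] xt loc [ 0.382 -0.001 -0.924]
```

Emit:
arm_command(delta_pos=[[0, 0, 0], [0, 0, 0], [0.7, -0.1, 0], [0.7, -0.1, 0], [0.6, 0, 0], [0, 0, 0]], rotation=[[0.05, 0.6, 0], [0.05, 0.65, 0], [0, 0, 0], [0, 0, 0], [0, 0, 0], [0, 0, 0]])

```text
clock: 7.25
position: [0.4794, -0.1666, 0.0724]
tool_rot: [-0.041, 1.225, -0.581]
force: [0.1, -0.2, 1.5]
grip_width: 0.0424
```

```bash
python3 -c "
from h import *
plan([-.07,.009,.042],15)
im=optics.grab_frame('side');im=im[90:210,280:420,::-1];cv2.imwrite('pics/s2.png',cv2.resize(im,None,fx=5,fy=5,interpolation=cv2.INTER_CUBIC))"
```

```text
t 7.25 loc tcp [-0.058  0.006  0.072] F loc [ 0.194 -0.101  1.456] w 0.042405735645949336 q [ 0.183  0.554 -0.074  2.291  1.654  0.189 -0.469]
shift now-frame [ 0.816  0.127 -0.721] goal-frame [ 0.875  0.112 -0.651] rot [0.069 0.8   0.116] xt loc [ 0.339 -0.012 -0.941]
```

View pics/s2.png

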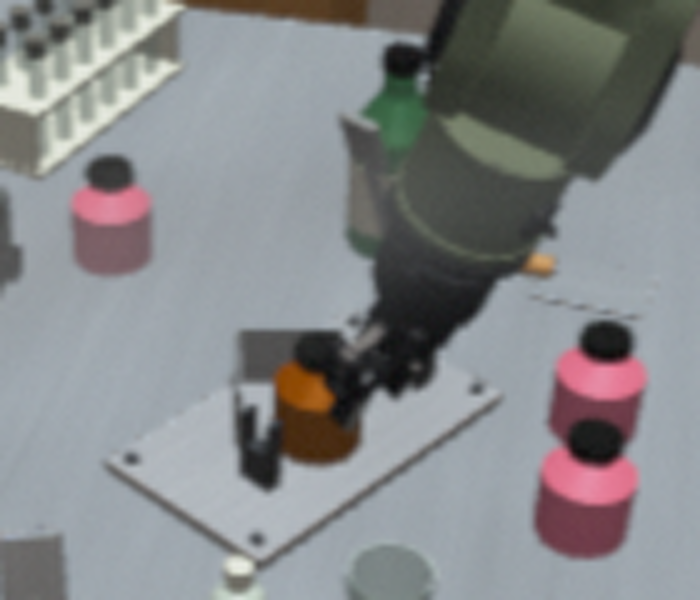

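Emit:
arm_command(delta_pos=[[0, 0.1, -0.6], [0, 0, 0], [0.4, 0, 0], [0.4, 0, 0], [0, 0, 0]], rotation=[[0, 0, 0], [0, 0.9, 0.1], [0, 0, 0], [0, 0, 0], [0, 0, 0]])

```text
clock: 7.8
position: [0.4694, -0.163, 0.0504]
tool_rot: [-0.082, 1.25, -0.631]
force: [0.2, -0.1, 0.4]
grip_width: 0.0426
```

```bash
python3 -c "
from h import *
plan([-.07,.009,.042],15)"
```

```text
t 7.8 loc tcp [-0.068  0.004  0.05 ] F loc [ 0.212 -0.026  0.41 ] w 0.042579029609280665 q [ 0.269  0.602 -0.194  2.295  1.693  0.265 -0.513]
shift now-frame [ 0.243  0.189 -0.138] goal-frame [ 0.256  0.182 -0.124] rot [0.012 0.552 0.255] xt loc [ 0.314 -0.027 -0.949]
```

Emit:
arm_command(delta_pos=[[0.25, 0.15, -0.1], [0.06, 0, 0.18], [0.06, 0, 0.18], [0.06, 0, 0.18], [0.06, 0, 0.18], [0.06, 0, 0.18], [0, 0, 0]], rotation=[[0, 0, 0.15], [0, 0, 0], [0, 0, 0], [0, 0, 0], [0, 0, 0], [0, 0, 0], [0, 0, 0]])

```text
clock: 8.5
position: [0.4973, -0.1742, 0.0536]
tool_rot: [-0.042, 1.243, -0.586]
force: [-1.3, 0.2, -1.2]
grip_width: 0.0429
```

```bash
python3 -c "
from h import *
plan([-.014,.0,.042],20)"
```

```text
t 8.5 loc tcp [-0.039  0.008  0.054] F loc [-1.186 -0.508 -1.153] w 0.04285876435663781 q [ 0.249  0.611 -0.137  2.232  1.566  0.216 -0.358]
shift now-frame [ 0.636 -0.275  0.655] goal-frame [ 0.647 -0.28   0.642] rot [ 0.044 -0.208  0.121] xt loc [ 0.322 -0.013 -0.947]
```

Emit:
arm_command(delta_pos=[[0.2, -0.08, 0.15], [0.15, -0.08, 0.15], [0.1, -0.05, 0.15], [0, 0, 0]], rotation=[[0, -0.1, 0.1], [0, -0.1, 0], [0, 0, 0], [0, 0, 0]])

```text
clock: 8.9
position: [0.509, -0.1875, 0.0498]
tool_rot: [-0.009, 1.219, -0.549]
force: [-0.7, 1.5, -0.9]
grip_width: 0.0428
```

```bash
python3 -c "
from h import *
plan([-.014,.0,.042],20)
im=optics.grab_frame('scene');cv2.imwrite('pics/c3.png',cv2.resize(im[120:225,255:335,::-1],None,fx=6,fy=6,interpolation=cv2.INTER_CUBIC)[:600])"
```

```text
t 8.9 loc tcp [-0.022  0.003  0.05 ] F loc [-1.438  0.934 -0.855] w 0.04276076551406398 q [ 0.306  0.632 -0.176  2.214  1.705  0.23  -0.457]
shift now-frame [ 0.332 -0.105  0.153] goal-frame [ 0.332 -0.104  0.155] rot [0.063 0.024 0.008] xt loc [ 0.344 -0.001 -0.939]
```

View pics/c3.png

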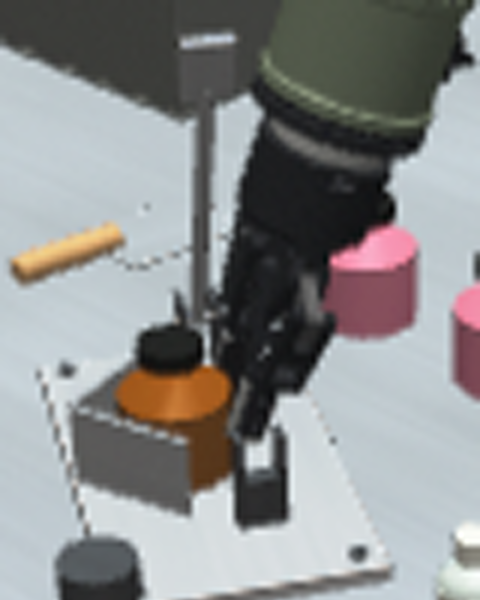

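The bottle stands upright and has moved into the V, nearly home, with the fingers behind it and clear of the catch. I'll keep pushing gently until the force rises.

Emit:
arm_command(delta_pos=[[0.1, -0.05, 0.13], [0.08, -0.04, 0.13], [0, 0, 0]], rotation=[[0, 0, 0], [0, 0, 0], [0, 0, 0]])

```text
clock: 9.25
position: [0.5156, -0.1938, 0.0478]
tool_rot: [-0.009, 1.22, -0.547]
force: [-2.1, 2.4, -0.3]
grip_width: 0.0429
```

```bash
python3 -c "
from h import *
plan([-.014,.0,.042],20)"
```

```text
t 9.25 loc tcp [-0.013  0.001  0.048] F loc [-3.029  0.957 -0.293] w 0.04288275095655665 q [ 0.307  0.642 -0.161  2.194  1.673  0.217 -0.413]
shift now-frame [ 0.169 -0.037 -0.101] goal-frame [ 0.169 -0.038 -0.101] rot [0.078 0.017 0.002] xt loc [ 0.344 -0.    -0.939]
```

Emit:
arm_command(delta_pos=[[0.05, -0.02, 0.13], [0.05, 0, 0.13], [0, 0, 0]], rotation=[[0, 0, 0], [0, 0, 0], [0, 0, 0]])

```text
clock: 9.55
position: [0.5173, -0.1958, 0.0454]
tool_rot: [-0.01, 1.23, -0.546]
force: [-4.1, 2.6, 5.2]
grip_width: 0.0423
```

```bash
python3 -c "
from h import *
plan([-.014,.0,.042],20)"
```

```text
t 9.55 loc tcp [-0.01   0.     0.045] F loc [-4.796  0.084  5.164] w 0.042336964443355496 q [ 0.304  0.648 -0.15   2.182  1.609  0.204 -0.343]
shift now-frame [ 0.067 -0.011 -0.152] goal-frame [ 0.066 -0.012 -0.153] rot [ 0.099 -0.08  -0.001] xt loc [ 0.334  0.    -0.943]
```

Emit:
arm_command(delta_pos=[[0.06, 0, 0.3], [0.06, 0, 0.3], [0, 0, 0]], rotation=[[0, 0, 0], [0, 0, 0], [0, 0, 0]])

```text
clock: 9.85
position: [0.5174, -0.1966, 0.0407]
tool_rot: [-0.016, 1.259, -0.546]
force: [-0.3, 1.6, 0.2]
grip_width: 0.0429
```

```bash
python3 -c "
from h import *
plan([-.06,.0,.05],20)
im=optics.grab_frame('scene');a=cv2.resize(im[140:220,260:330,::-1],None,fx=5.7,fy=5.7,interpolation=cv2.INTER_CUBIC)
im=optics.grab_frame('side');b=cv2.resize(im[130:210,300:370,::-1],None,fx=5.7,fy=5.7,interpolation=cv2.INTER_CUBIC)
cv2.imwrite('pics/c4.png',np.hstack([a,b]))"
```

```text
t 9.85 loc tcp [-0.01  -0.     0.041] F loc [-1.091  1.216  0.208] w 0.04287824762171364 q [ 0.306  0.658 -0.142  2.161  1.416  0.192 -0.139]
shift now-frame [-0.809  0.032 -1.494] goal-frame [-0.864  0.009 -1.463] rot [ 0.149 -0.355 -0.003] xt loc [ 0.307  0.    -0.952]
```

View pics/c4.png

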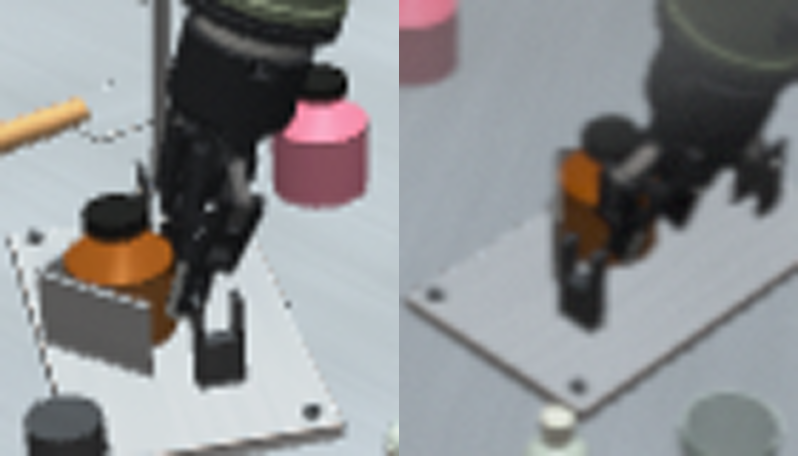

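```bash
python3 -c "
from h import *
A,B=optics.camera_params('scene'),optics.camera_params('side')
# stopper centroids before and now, same z
for a,b in (((292.6,177.2),(344.1,160.2)),((280.3,177.0),(336.6,153.6))): print(loc(onz(A,a,.0875)),loc(onz(B,b,.0875)),loc(tri(A,a,B,b)[0]))
# predicted home
for n,p in (('scene',A),('side',B)): print(n,proj(p,wor([.025,0,.0875])))
"
```

```text
[-0.018  0.001  0.088] [-0.017  0.01   0.088] [-0.017  0.009  0.09 ]
[ 0.021 -0.011  0.088] [ 0.027 -0.001  0.088] [0.023 0.004 0.094]
scene (np.float64(279.7259315772417), np.float64(178.7953583669336))
side (np.float64(336.9441578940112), np.float64(153.9476958720507))
```

Emit:
arm_command(delta_pos=[[-0.1, 0, 0.3]], rotation=[[0, 0, 0]])

```text
clock: 10.05
position: [0.5185, -0.1974, 0.0427]
tool_rot: [-0.02, 1.269, -0.549]
force: [-44.3, 27.2, -22.0]
grip_width: 0.043
```

```bash
python3 -c "
from h import *
plan([-.06,.0,.05],20)"
```

```text
t 10.05 loc tcp [-0.009 -0.     0.043] F loc [-51.984   0.267 -21.977] w 0.0429510922438768 q [ 0.319  0.655 -0.156  2.149  1.295  0.201 -0.011]
shift now-frame [-0.74   0.04  -1.567] goal-frame [-0.814  0.013 -1.53 ] rot [ 0.169 -0.456  0.002] xt loc [ 0.297 -0.001 -0.955]
```

The reaction was 52 N along the cradle's -x with about zero sideways, so the bottle is solidly seated in the V. Now I'll back off and rise.

Emit:
arm_command(delta_pos=[[-0.1, 0, -0.3], [-0.2, 0, -0.6], [-0.2, 0, -0.6], [-0.8, 0, -0.1], [-0.9, 0, 0], [-0.9, 0, 0], [-0.9, 0, 0], [-0.9, 0, 0], [-0.9, 0, 0]], rotation=[[0, 0, 0], [0, 0, 0], [0, 0, 0], [0, 0, 0], [0, 0, 0], [0, 0, 0], [0, 0, 0], [0, 0, 0], [0, 0, 0]], gripper=0)

```text
clock: 10.95
position: [0.4337, -0.1462, 0.1903]
tool_rot: [-0.029, 1.278, -0.553]
force: [0.4, -0.6, 0.5]
grip_width: 0.0427
```

```bash
python3 -c "
from h import *
plan([-.018,-.07,.30],0)
im=optics.grab_frame('wrist');cv2.imwrite('pics/w5.png',im[...,::-1]);p=optics.camera_params('wrist')
import pickle;pickle.dump(p,open('w5.pkl','wb'))
im=optics.grab_frame('side');cv2.imwrite('pics/s5.png',im[...,::-1])
im=optics.grab_frame('scene');cv2.imwrite('pics/c5.png',im[...,::-1])"
```

```text
t 10.95 loc tcp [-0.108 -0.001  0.19 ] F loc [ 0.676 -0.3    0.509] w 0.04266399741799211 q [ 0.554  0.265 -0.514  2.274  0.641  0.45   0.562]
shift now-frame [-2.637 -2.402  3.862] goal-frame [-3.657 -2.31   2.988] rot [0.211 2.792 0.049] xt loc [ 0.288 -0.002 -0.958]
```

View pics/w5.png

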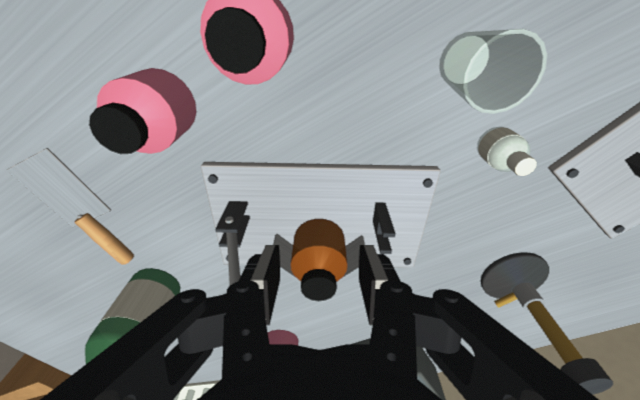

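The bottle sits symmetrically in the V at (319,265), with the bar still raised at lower left (232,260). Next I'll shut the gripper, set the tool upright and go to the back (-y) side of the right bar's tab.

Emit:
arm_command(delta_pos=[[-0.9, -0.3, 0], [-0.9, -0.5, 0], [-0.9, -0.6, 0], [-0.9, -0.6, 0], [-0.9, -0.3, 0], [0, 0, 0], [0, 0, 0], [0, 0, 0], [0, 0, 0]], rotation=[[0, 0, 0], [0, 0, 0], [0, 0, 0], [0, 0, 0], [0, 0, 0], [0.1, 0.95, 0], [0.1, 0.95, 0], [0, 0.95, 0.05], [0, 0, 0]], gripper=1)

```text
clock: 12.0
position: [0.3647, -0.1901, 0.3217]
tool_rot: [2.867, 1.554, 2.317]
force: [-0.2, 0.3, -0.6]
grip_width: -0.0002
```

```bash
python3 -c "
from h import *
plan([-.0185,-.06,.31],0)
A,B=optics.camera_params('scene'),optics.camera_params('side')
for n in('scene','side'):
    p=optics.camera_params(n);print(n,[proj(p,wor(L)) for L in ([-.0185,-.096,.05],[-.0185,-.096+.227*np.cos(1.15),.05+.227*np.sin(1.15)])])
"
```

```text
t 12.0 loc tcp [-0.144 -0.074  0.322] F loc [-0.332  0.196 -0.588] w -0.00018591850999153019 q [ 0.89   0.126 -0.597  1.984  0.071  1.068  1.282]
shift now-frame [0.328 0.484 4.179] goal-frame [0.391 0.47  4.175] rot [-0.035 -0.15  -0.043] xt loc [-0.016  0.004 -1.   ]
scene [(np.float64(287.65331615227007), np.float64(173.23704512470707)), (np.float64(289.7631975532659), np.float64(128.58837098096055))]
side [(np.float64(363.3169239265953), np.float64(156.64870081302848)), (np.float64(349.89182959657927), np.float64(114.52541362048406))]
```

Emit:
arm_command(delta_pos=[[0, 0.1, 0.85], [0, 0.1, 0.85], [0, 0, 0.85], [0, 0, 0.85], [0, 0, 0.75], [0.8, 0, 0], [0.8, 0, 0], [0, 0, 0]], rotation=[[0, -0.15, 0], [0, 0, 0], [0, 0, 0], [0, 0, 0], [0, 0, 0], [0, 0, 0], [0, 0, 0], [0, 0, 0]])

```text
clock: 12.8
position: [0.479, -0.2532, 0.265]
tool_rot: [0.423, 1.562, -0.127]
force: [0.1, -0.2, 0.4]
grip_width: -0.0003
```

```bash
python3 -c "
from h import *
plan([-.0185,-.028,.262],0)
im=optics.grab_frame('scene');a=im[90:220,250:390,::-1]
im=optics.grab_frame('side');b=im[80:210,290:430,::-1]
cv2.imwrite('pics/c6.png',cv2.resize(np.hstack([a,b]),None,fx=2.85,fy=2.85,interpolation=cv2.INTER_CUBIC))"
```

```text
t 12.8 loc tcp [-0.013 -0.069  0.265] F loc [ 0.175 -0.099  0.412] w -0.00025105145039642726 q [ 0.795  0.407 -0.554  1.783  0.247  1.012  1.168]
shift now-frame [ 0.103  1.351 -0.178] goal-frame [ 0.1    1.352 -0.173] rot [-0.035  0.075 -0.033] xt loc [ 0.008  0.003 -1.   ]
```

View pics/c6.png

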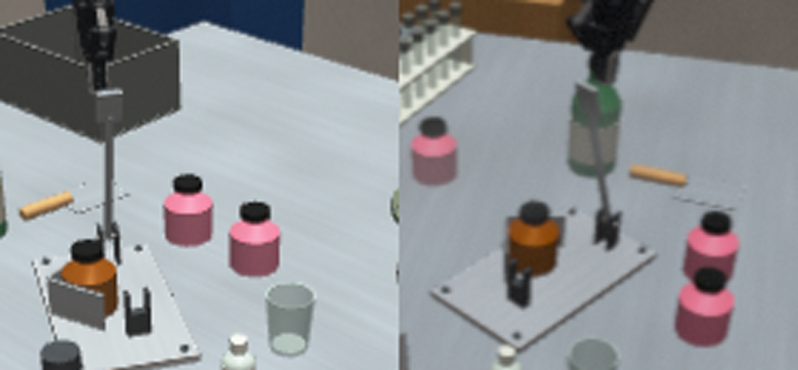

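Emit:
arm_command(delta_pos=[[0, 0.5, -0.18], [0.05, 0.45, 0], [0.05, 0.4, 0], [0.2, 0.43, 0], [0.23, 0.43, 0], [0.27, 0.43, 0], [0.3, 0.43, 0], [0, 0, 0]], rotation=[[0, 0, 0], [0, 0, 0], [0, 0, 0], [0, 0, 0], [0, 0, 0], [0, 0, 0], [0, 0, 0], [0, 0, 0]])

```text
clock: 13.7
position: [0.5299, -0.164, 0.2396]
tool_rot: [0.214, 1.55, -0.333]
force: [-0.7, -0.9, -0.1]
grip_width: -0.0
```

```bash
python3 -c "
from h import *
plan([-.0185,.0627,.191],0)"
```

```text
t 13.7 loc tcp [-0.016  0.034  0.24 ] F loc [-0.128 -1.094 -0.127] w -3.560471311457096e-05 q [ 0.609  0.454 -0.565  1.79   0.297  0.961  0.946]
shift now-frame [ 1.622  0.946 -0.112] goal-frame [ 1.619  0.954 -0.078] rot [-0.009  0.198 -0.043] xt loc [ 0.021  0.004 -1.   ]
```

Emit:
arm_command(delta_pos=[[0.6, 0.2, -0.08], [0.5, 0.35, 0], [0.5, 0.35, 0], [0, 0, 0]], rotation=[[0, 0.2, 0], [0, 0, 0], [0, 0, 0], [0, 0, 0]])

```text
clock: 14.1
position: [0.5443, -0.1388, 0.1932]
tool_rot: [0.985, 1.565, 0.439]
force: [0.2, -0.3, -0.4]
grip_width: -0.0001
```

```bash
python3 -c "
from h import *
plan([-.0185,.0898,.142],0)
im=optics.grab_frame('scene');a=im[90:220,250:390,::-1]
im=optics.grab_frame('side');b=im[80:210,290:430,::-1]
cv2.imwrite('pics/c7.png',cv2.resize(np.hstack([a,b]),None,fx=2.85,fy=2.85,interpolation=cv2.INTER_CUBIC))"
```

```text
t 14.1 loc tcp [-0.017  0.063  0.193] F loc [ 0.337 -0.2   -0.449] w -0.00011836751905398442 q [ 0.539  0.529 -0.546  1.805  0.338  0.897  0.866]
shift now-frame [ 1.712  0.882 -0.056] goal-frame [ 1.708  0.89  -0.05 ] rot [-0.001  0.032 -0.048] xt loc [ 0.003  0.005 -1.   ]
```

View pics/c7.png

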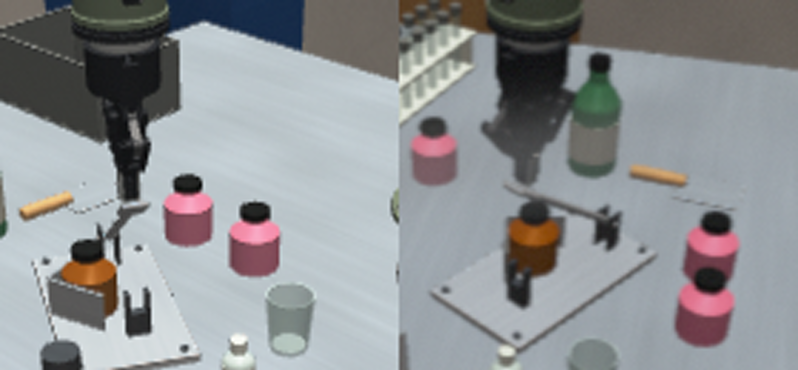

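The fingers lie against the tab, and the bar has swung down to about 35° (tab at left view (130,210)). I'll continue along the arc.

Emit:
arm_command(delta_pos=[[0.6, 0.28, -0.05], [0.6, 0.25, 0], [0.6, 0.2, 0], [0.6, 0.13, 0], [0.5, 0.1, 0], [0, 0, 0]], rotation=[[0, 0, 0], [0, 0, 0], [0, 0, 0], [0, 0, 0], [0, 0, 0], [0, 0, 0]])

```text
clock: 14.8
position: [0.5617, -0.1198, 0.1125]
tool_rot: [0.334, 1.554, -0.219]
force: [-0.9, 0.0, 0.7]
grip_width: -0.0
```

```bash
python3 -c "
from h import *
plan([-.0185,.105,.068],0)"
```

```text
t 14.8 loc tcp [-0.012  0.088  0.112] F loc [-0.733 -0.439  0.655] w -1.918628519246716e-05 q [ 0.447  0.648 -0.484  1.839  0.433  0.742  0.745]
shift now-frame [ 1.482  0.544 -0.245] goal-frame [ 1.482  0.554 -0.217] rot [-0.07   0.152 -0.052] xt loc [ 0.016  0.005 -1.   ]
```

Emit:
arm_command(delta_pos=[[0.2, 0.45, -0.2], [0.45, 0.15, 0], [0.45, 0.05, 0], [0.3, 0, 0], [0, 0, 0]], rotation=[[0, 0.15, 0], [0, 0, 0], [0, 0, 0], [0, 0, 0], [0, 0, 0]])

```text
clock: 15.3
position: [0.5684, -0.0994, 0.0693]
tool_rot: [1.298, 1.565, 0.743]
force: [-0.6, -0.3, 0.2]
grip_width: 0.0003
```

```bash
python3 -c "
from h import *
plan([-.0185,.105,.068],0)"
```

```text
t 15.3 loc tcp [-0.017  0.109  0.069] F loc [-0.375 -0.542  0.191] w 0.000259489758824135 q [ 0.39   0.721 -0.453  1.839  0.467  0.684  0.685]
shift now-frame [ 0.041 -0.141 -0.055] goal-frame [ 0.042 -0.14  -0.056] rot [-0.08   0.016 -0.057] xt loc [ 0.002  0.006 -1.   ]
```

Emit:
arm_command(delta_pos=[[0.1, 0, -0.05], [0.1, 0, 0]], rotation=[[0, 0, 0], [0, 0, 0]])

```text
clock: 15.5
position: [0.5687, -0.0993, 0.0665]
tool_rot: [0.794, 1.562, 0.239]
force: [-29.3, 3.3, 86.7]
grip_width: 0.0
```

```bash
python3 -c "
from h import *
plan([-.0185,.105,.068],0)"
```

```text
t 15.5 loc tcp [-0.017  0.109  0.066] F loc [-26.7   -12.413  86.743] w 4.818202360902379e-05 q [ 0.385  0.723 -0.448  1.842  0.473  0.675  0.677]
shift now-frame [-0.051 -0.15  -0.061] goal-frame [-0.05  -0.149 -0.062] rot [-0.088  0.056 -0.056] xt loc [ 0.006  0.006 -1.   ]
```

The tab met a hard stop at the expected closed height. I'll lift off and check.

Emit:
arm_command(delta_pos=[[-0.3, 0, 0], [-0.9, 0, 0], [-1, 0, 0], [-1, 0, 0], [-1, 0, 0], [-1, 0, 0], [-1, 0, -0.5], [0, 0, -1], [0, 0, -1], [0, 0, 0]], rotation=[[0, 0, 0], [0, 0, 0], [0, 0, 0], [0, 0, 0], [0, 0, 0], [0, 0, 0], [0, 0, 0], [0, 0, 0], [0, 0, 0], [0, 0, 0]])

```text
clock: 16.5
position: [0.5006, -0.0604, 0.263]
tool_rot: [0.476, 1.558, -0.083]
force: [1.0, -0.5, 0.1]
grip_width: -0.0001
```

```bash
python3 -c "
from h import *
plan([-.0185,.105,.068],0)
im=optics.grab_frame('scene');a=im[140:220,250:340,::-1]
im=optics.grab_frame('side');b=im[130:210,295:385,::-1]
cv2.imwrite('pics/c8.png',cv2.resize(np.hstack([a,b]),None,fx=4.4,fy=4.4,interpolation=cv2.INTER_CUBIC))"
```

```text
t 16.5 loc tcp [-0.095  0.107  0.263] F loc [1.131 0.109 0.147] w -0.00012811360179953022 q [ 0.483  0.353 -0.61   1.879  0.245  0.971  0.777]
shift now-frame [ 6.528 -0.087  2.476] goal-frame [ 6.5   -0.079  2.55 ] rot [-0.115  0.11  -0.056] xt loc [ 0.012  0.006 -1.   ]
```

View pics/c8.png

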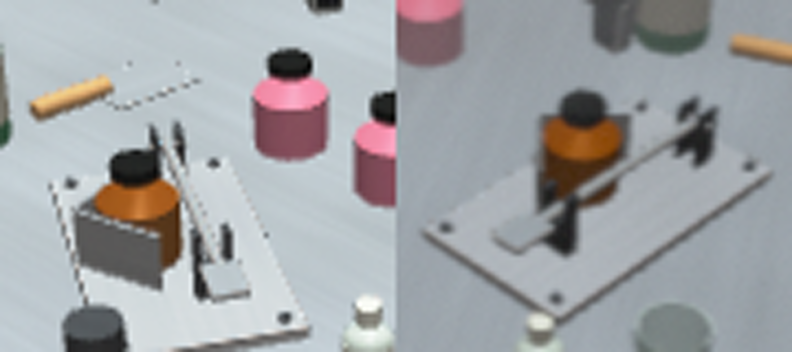

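The bar lies between the catch's prongs and level across the bottle, which is upright in the V. One numeric check of the tab height and of the other objects, then I'll hand in.

```bash
python3 -c "
from h import *
A,B=optics.camera_params('scene'),optics.camera_params('side')
a=(250+224/4.4,140+280/4.4);b=(295+(523-396)/4.4,130+233/4.4)
print('tab',loc(tri(A,a,B,b)[0]),'exp -.018 .110 .054')
for n in('scene','side'):
    im=optics.grab_frame(n)[...,::-1];o=cv2.imread(f'pics/{n}0.png')
    d=cv2.morphologyEx((cv2.absdiff(im,o).max(2)>40).astype('uint8'),cv2.MORPH_OPEN,np.ones((2,2)));k,l,s,c=cv2.connectedComponentsWithStats(d)
    print(n,[list(x) for x in s[1:] if x[4]>12])
bot.job_done()"
```

```text
tab [-0.021  0.111  0.05 ] exp -.018 .110 .054
scene [[np.int32(263), np.int32(0), np.int32(21), np.int32(13), np.int32(149)], [np.int32(294), np.int32(0), np.int32(44), np.int32(26), np.int32(914)], [np.int32(339), np.int32(0), np.int32(13), np.int32(8), np.int32(68)], [np.int32(354), np.int32(0), np.int32(6), np.int32(7), np.int32(40)], [np.int32(382), np.int32(0), np.int32(13), np.int32(8), np.int32(81)], [np.int32(413), np.int32(0), np.int32(6), np.int32(3), np.int32(14)], [np.int32(401), np.int32(0), np.int32(47), np.int32(56), np.int32(722)], [np.int32(387), np.int32(11), np.int32(13), np.int32(24), np.int32(184)], [np.int32(280), np.int32(12), np.int32(13), np.int32(6), np.int32(48)], [np.int32(334), np.int32(13), np.int32(18), np.int32(30), np.int32(368)], [np.int32(272), np.int32(19), np.int32(21), np.int32(18), np.int32(274)], [np.int32(399), np.int32(35), np.int32(5), np.int32(7), np.int32(22)], [np.int32(273), np.int32(41), np.int32(19), np.int32(40), np.int32(303)], [np.int32(305), np.int32(41), np.int32(31), np.int32(9), np.int32(178)], [np.int32(403), np.int32(43), np.
[... 1661 characters left out ...]
32(588), np.int32(123), np.int32(17), np.int32(27), np.int32(161)], [np.int32(571), np.int32(138), np.int32(8), np.int32(4), np.int32(21)], [np.int32(537), np.int32(140), np.int32(37), np.int32(42), np.int32(1044)], [np.int32(359), np.int32(144), np.int32(5), np.int32(9), np.int32(26)], [np.int32(329), np.int32(151), np.int32(26), np.int32(34), np.int32(545)], [np.int32(360), np.int32(157), np.int32(5), np.int32(5), np.int32(16)], [np.int32(502), np.int32(165), np.int32(4), np.int32(7), np.int32(21)], [np.int32(329), np.int32(178), np.int32(4), np.int32(7), np.int32(21)], [np.int32(536), np.int32(179), np.int32(52), np.int32(32), np.int32(740)]]
the job is handed in; nothing more can be done
```

I pushed the stoppered bottle, on the right cradle, back upright into its V stop. I then swung the right cradle's bar down into its catch, backed the arm off and handed the job in at about 17 s of the 45 s.

- **Bottle home:** the final push met a solid stop, about 52 N along the cradle's axis with almost no sideways force. In the images the stopper sits within about 1–2 px (a few mm) of its predicted home position, which is as fine as the cameras could show.
- **Bar closed:** pressing the tab met a hard stop. The wrist force peaked at about 91 N there, under the 120 N limit but harder than needed. The tab measured at (-21, 111, 50) mm in the cradle frame against the expected (-18, 110, 54) mm. That is about 5 mm off in all, most of it in height, and I put it down to image error. The last picture shows the bar lying between the prongs.
- **Rest of the bench:** comparing first and last pictures, only the arm, this bottle and this bar changed. The open bottle and its raised bar, the pink look-alikes and the other objects show no change. Where the arm blocks the view, that comparison can't tell.
- **Arm limits:** joint 7 came close to its limit on the first approach, so I took the grasp half a turn round. Joint 6 later came close to its limit too. No joint reading was outside its range.

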